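# Wipe porcelain shards off the analyser's loading plate

### The job

A porcelain dish broke on the loading plate: with the orange scraper block, wipe all four white shards off the dark plate into the yellow tray at its end, keeping fingers off the sharp shards. Then stand the scraper back on its blue mat and let go, and finally press the red ready plunger fully down to its stop and release it, so that the analyser knows that the plate is clear. Leave the tube rack, the jar and the tip box where they are.

Things in the scene. Friction and masses are not known exactly. Their poses are not given: they have to be found in the camera images.
- plate: Fixed fixture, 160 (x) by 280 mm (y): dark steel plate at y -40 to +140 mm, yellow catch tray at y -140 to -40 mm. Origin at bench level, mid-footprint; z up. Plate top 60 mm above the bench; a lip 8 mm high, 6 mm wide along both long sides (148 mm clear between), no lip at the ends. Wipe along -y. Shards start centred within x +-38, y 0 to +70 mm, so the end at y +90 to +140 is bare.
- wipe_edge (a point): Middle of the plate's edge over the tray (plate y = -40 mm), on the plate's top surface; beyond it, along -y, a straight drop into the tray. Axes as plate.
- tray_floor (a point): Centre of the yellow tray's inner floor, 4 mm above the bench; inside 152 mm along x, 96 mm along y; walls 4 mm thick, rim 36 mm above the bench, no wall towards the plate. Axes as plate.
- scraper: Loose orange scraper block with a black rubber sole, 160 g or so: foot 36 mm (its x) by 110 mm (its y) by 24 mm high, and on its middle an upright grip rib 24 mm (x) by 80 mm (y), reaching up to 72 mm. Origin at the centre of the sole; z up. Stands on the blue mat. Wipe with its long side; grip the rib across its 24 mm, from above.
- mat: Fixed blue mat, 170 mm square, 4 mm thick, the scraper's place; origin under its centre at bench level. Left or right of the plate; the console is on the other side.
- console: Fixed white console 100 mm (its x) by 90 mm (y) by 60 mm high with the red ready plunger upright in the middle of its top; origin at bench level under the plunger.
- plunger_top (a point): Centre of the top of the plunger's red head (disc 32 mm across, 10 mm thick), 100 mm above the bench when up; goes straight down when pressed.
- plunger (a joint): Plunger travel in m: 0 up, 0.012 down at its stop. A spring returns it; about 2 N to start it, about 5.4 N at the stop. It does not latch.
- tube_rack: Bystander: loose white rack 55 x 160 mm, 82 mm high, of red-capped tubes, beyond the plate; origin at the centre of its underside.
- specimen_jar: Bystander: loose clear jar with a yellow cap, 60 mm across, 75 mm high; origin at the centre of its underside.
- tip_box: Bystander: loose grey box with a green lid, 77 x 112 mm, 66 mm high; origin at the centre of its underside.
- shard0: Loose white porcelain shard, 12 g or so, irregular, about 24 x 20 mm and 9 mm thick, lying flat on the dark plate; origin at the centre of its underside as it lies at the start.
- shard1: Loose white porcelain shard, 12 g or so, irregular, about 24 x 20 mm and 9 mm thick, lying flat on the dark plate; origin at the centre of its underside as it lies at the start.
- shard2: Loose white porcelain shard, 12 g or so, irregular, about 24 x 20 mm and 9 mm thick, lying flat on the dark plate; origin at the centre of its underside as it lies at the start.
- shard3: Loose white porcelain shard, 12 g or so, irregular, about 24 x 20 mm and 9 mm thick, lying flat on the dark plate; origin at the centre of its underside as it lies at the start.
There are look-alikes about, which are no part of the job. Of the things that look like the console, the smaller one is meant. Several things look just like the mat: the one meant starts nearest to the robot's base.

How it is judged:
By the outcome, as a careful person would: the job done as asked, in the order asked, and still so for the second after the job is handed in, with the robot touching nothing.
It also fails if it takes over 64 s, if anything falls off the work surface, if the arm or the gripper's body presses on something with over 40 N, if the wrist force passes 120 N, or if a joint passes its speed limit or range.

### The arm

A 6-joint arm with a two-finger parallel gripper is mounted at the origin on the work surface. World frame = base frame: x ahead of the robot, y to its left, z up, the work surface at z = 0. Lengths are in m, angles in rad, forces in N, time in s.
With the tool pointing down it reaches from about 0.3 to 0.875 m from the base axis. Payload 6.4 kg.
Tool frame: the origin (TCP) lies at the very end of the fingers, on their centre line; the grasp point (between the pads) lies 19 mm behind it; z points along the fingers, y is the line along which they close (so a half turn about z gives the same grasp; the last joint's range is limited). The gripper opens to 88 mm and grips with 3 to 60 N. Pads are 18 mm wide; open, the fingers measure 123 mm over their backs; the gripper's body (75 mm by 187 mm) begins 45 mm behind the grasp point.
Start: joints at [1.067, 0.181, 1.607, -0, 1.354, -0.206], TCP at [0.169, 0.55, 0.239] pointing down, gripper open.
Joint ranges: [-2.99, 2.99], [-0.89, 2.07], [0.3, 2.58], [-1.14, 4.28], [0, 2.63], [-3.12, 3.12]. Speed limits (rad/s): [2.57, 2.57, 3.01, 3.14, 3.14, 3.14].

### API

Orientations are given as a unit quaternion [w, x, y, z].
In Python, from cell import bot gives the robot as it stands. The module is installed in compiled form; this text tells all that it offers.
- The arm moves only by the tool servo_tool, never from a script. Its argument "motion" is a list of rows, each an object with "delta_pos": the shift along the tool's x, y, z in mm, a list of three; "rot": the turn, a rotation vector about the tool's x, y, z in rad, a list of three; "claw": the opening, from 0 (shut) to 1 (fully open). A call has 1 to 8 rows; each row is the pose to reach, as a shift and turn from the pose commanded when the call began, along the tool's axes at that moment; what a row does not reach only later rows make up. A row lasts 1/12 s, in which the tool goes at most 41.7 mm and 7.16 degrees, less where a joint would pass 70% of its speed; a pose out of reach is approached as far as the arm can. A call with a gripper value outside its range is refused whole. The fingers move at their own pace and stop on an object; the grip force is fixed at half the most. Time passes only in rows, so rows that repeat a pose let the fingers close. It gives the time, the measured TCP pose, the force, the opening and the grip force at its end, in the units of the state.
- bot.observe(): the state, without advancing time (a new reading comes with each control period).
- bot.read_camera(name): name is "side" or "top" or "wrist"; returns the picture (420x560x3 uint8, red, green, blue); there is no depth.
- bot.get_calibration(name): a dict with "K" (3x3 intrinsics, pixels), "eye" and "orientation" of the camera in the world. Camera axes: x right, y up, looking along -z (the intrinsics and any distortion apply to the point x, -y, -z); pixel columns grow to the right and rows downward; lengths in m; the calibration is good to about 2 mm. A picture is of the moment at which its call begins: read the wrist's pose just before it. get_calibration takes no time and is no camera call; for the wrist camera it gives the pose at the moment of the call.
- bot.finish_job(): hands the job in; it is judged then, once.
Trained networks look in the newest picture that a camera, given by its name, has taken for a name from the list of things; names that differ only in an ending like _2 or _b are one class to them, and where a whole thing is asked for, a point or a joint stands for the part that bears it (a point fixed in the world has none). Each returns a list of dicts, best first, with "p" (0 to 1); they miss things now and then, are a little off and sometimes report something else, mostly with a low value. They report only what shows in the picture. A call takes as long as a camera call. They do not tell look-alikes from the thing itself.
- bot.cut_out(camera, label): "mask" (420x560 bool, what is visible of it) and "centre" ([column, row] in pixels, amid what is visible of it).
- bot.spot_point(camera, label): "centre" ([column, row] in pixels: a listed point, or the origin of a listed thing).
The state is a dict: "time": time; "q": joint angles; "qvel": joint speeds; "joint_efforts": joint torques, N m; "ee_pos": TCP position; "orientation": TCP orientation; "force": force on the tool from outside, world axes, zero at the start; "moment": the same for the moment, N m; "grip_width": finger opening in m; "grip_force": force on a finger pad.
Only numpy, scipy, OpenCV 4.12 (cv2) and the standard library are available. Lean on these libraries where they do the work, as an engineer would, in place of code of your own. Each camera call takes 0.05 s, during which the arm holds its last target. There are 200 camera calls.

## Working session

There is one attempt and no reset: what is moved stays moved. The work goes in short steps, Python scripts to look and compute and a tool call to move; the robot and the scene stay as the last step left them, time stands still between calls to the robot, and variables do not carry over. Pictures are saved under pics/ and viewed, at most 10 in all, crops included, and the job is handed in when it is done.

Besides the shell and the picture viewer there is one more tool, called after "Request:" by a JSON object that holds its "name" and its "arguments", one argument or row to a line. servo_tool: Moves the arm, as the interface text tells. Its arguments: {"type":"object","properties":{"motion":{"type":"array","items":{"type":"object","properties":{"delta_pos":{"type":"array","items":{"type":"number"}},"rot":{"type":"array","items":{"type":"number"}},"claw":{"type":"number"}}}}},"required":["motion"]}

```bash
mkdir -p pics; python3 - <<'E'
from cell import bot
import cv2,numpy as np
for n in ("top","side"):
    im=bot.read_camera(n); cv2.imwrite(f"pics/{n}0.png",im[:,:,::-1])
    c=bot.get_calibration(n); print(n,c)
    for l in ("plate","wipe_edge","tray_floor","scraper","mat","console","plunger_top","shard0","tube_rack","specimen_jar","tip_box"):
        print(l,[(round(d["p"],2),np.round(d["centre"],1).tolist()) for d in bot.spot_point(n,l)])
print(bot.observe())
E
```

```text
top {'K': array([[384.83240403,   0.        , 283.56769533],
       [  0.        , 384.83240403, 204.43721306],
       [  0.        ,   0.        ,   1.        ]]), 'eye': array([0.42549712, 0.0356664 , 1.42364414]), 'orientation': array([-0.69807985, -0.04887366,  0.05060955,  0.71255495])}
plate [(0.78, [288.2, 222.7])]
wipe_edge [(0.72, [299.0, 218.8])]
tray_floor [(0.65, [310.6, 214.6])]
scraper [(0.57, [203.4, 232.2]), (0.46, [370.3, 171.2])]
mat [(0.79, [199.2, 233.5]), (0.59, [130.1, 247.9]), (0.31, [200.3, 233.7])]
console [(0.88, [381.2, 259.5]), (0.59, [430.1, 255.5])]
plunger_top [(0.5, [447.6, 254.9]), (0.46, [202.4, 232.6]), (0.45, [388.9, 255.2])]
shard0 [(0.57, [272.6, 232.9]), (0.51, [283.9, 232.3]), (0.4, [283.2, 214.9]), (0.37, [266.9, 213.4])]
tube_rack [(0.63, [281.7, 170.2])]
specimen_jar [(0.59, [201.8, 175.8]), (0.52, [309.2, 215.5])]
tip_box [(0.87, [374.3, 172.0])]
side {'K': array([[523.33524472,   0.        , 281.5785287 ],
       [  0.        , 523.33524472, 211.86606776],
       [  0.        ,   0.        ,   1.        ]]), 'eye': array([ 0.027165  , -1.0
[... 647 characters left out ...]
87.3, 289.5])]
{'time': 1.2, 'q': array([ 1.06667400e+00,  1.80792426e-01,  1.60698544e+00, -2.45419184e-05,
        1.35379345e+00, -2.06309261e-01]), 'qvel': array([-0.00092121,  0.00254565, -0.00039012, -0.00106075,  0.00106474,
       -0.00034446]), 'joint_efforts': array([-7.46065889e-04, -4.33830571e+01, -3.42173874e+01,  7.02443020e-02,
        3.11801909e-02,  9.11056105e-06]), 'ee_pos': array([0.16872904, 0.54971006, 0.23872577]), 'orientation': array([1.49454153e-05, 1.48354242e-01, 9.88934284e-01, 5.83450063e-06]), 'force': array([ 0.05317006, -0.15449147, -0.67719048]), 'moment': array([-0.03672141,  0.00746179,  0.0063056 ]), 'grip_force': 0.0, 'grip_width': 0.08771978072253732}
```

View pics/top0.png

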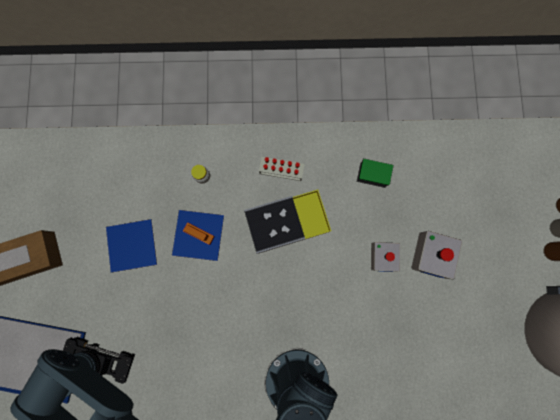

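View pics/side0.png

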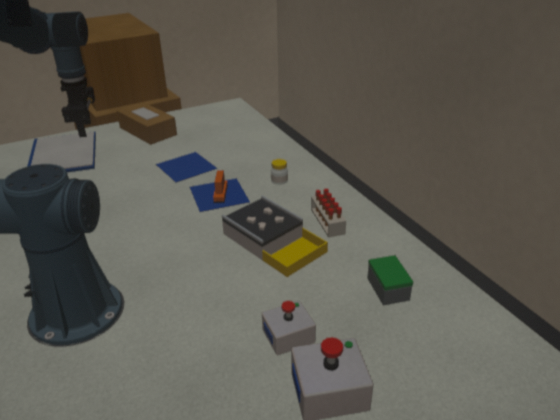

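The top view shows the plate near (275,223) with its tray at (312,214). The scraper is on the nearer mat at (198,234), the small console is at (386,257), and the large look-alike is at (440,255). The side view agrees.

```bash
cat > h.py <<'E'
from cell import bot
import cv2,numpy as np
from scipy.spatial.transform import Rotation as R
def rot(q): return R.from_quat([q[1],q[2],q[3],q[0]])
def ray(c,px):
    d=np.linalg.inv(c["K"])@np.array([px[0],px[1],1.]); d=np.array([d[0],-d[1],-d[2]])
    return np.array(c["eye"]),rot(c["orientation"]).apply(d)
def at(c,px,z):
    e,d=ray(c,px); return e+d*(z-e[2])/d[2]
def proj(c,p):
    v=rot(c["orientation"]).inv().apply(np.array(p)-c["eye"]); v=c["K"]@np.array([v[0],-v[1],-v[2]]); return v[:2]/v[2]
def color(im,lo,hi):
    return cv2.inRange(cv2.cvtColor(im,cv2.COLOR_RGB2HSV),np.array(lo),np.array(hi))
COL=dict(blue=((105,120,40),(125,255,255)),yellow=((22,150,80),(35,255,255)),orange=((5,150,80),(17,255,255)),red=((0,170,90),(4,255,255)),green=((50,120,40),(80,255,255)))
def blobs(c,im,col,z,amin=60):
    n,l,s,ce=cv2.connectedComponentsWithStats(color(im,*COL[col]))
    for i in range(1,n):
        if s[i,4]<amin: continue
        ys,xs=np.nonzero(l==i)
        w=np.array([at(c,(x,y),z)[:2] for x,y in zip(xs,ys)],np.float32)*1000
        r=cv2.minAreaRect(w)
        print(col,np.round(ce[i]).astype(int),s[i,4],"mean",np.round(w.mean(0),1),"rect",np.round(r[0],1),np.round(r[1],1),"ang",round(r[2],1))
E
python3 - <<'E'
from h import *
for n in ("top","side"):
    im=bot.read_camera(n); c=bot.get_calibration(n); print(n)
    blobs(c,im,"blue",.004,200); blobs(c,im,"yellow",.036 if n=="top" else .02); blobs(c,im,"orange",.072,30); blobs(c,im,"red",.1,25); blobs(c,im,"green",.066)
    for l,z in (("plate",0),("wipe_edge",.06),("tray_floor",.004),("mat",0),("scraper",.004),("shard0",.06),("console",0),("plunger_top",.1),("tube_rack",0),("specimen_jar",0),("tip_box",0)):
        print(l,[(round(d["p"],2),np.round(at(c,d["centre"],z)[:2]*1000).tolist()) for d in bot.spot_point(n,l)])
E
```

```text
top
blue [198 235] 1701 mean [518.7 349.3] rect [520.6 349.1] [166.4 166.7] ang 82.0
blue [131 245] 2064 mean [486.6 593.6] rect [487.3 593.6] [166.6 166. ] ang 8.6
yellow [199 172] 157 mean [750.5 341. ] rect [751.1 341.2] [49.4 47.9] ang 0.5
yellow [311 214] 1140 mean [585.4 -68.8] rect [586.  -68.6] [156.4  96.8] ang 15.8
orange [198 233] 261 mean [522.4 334.1] rect [521.9 332.6] [104.6  31.1] ang 62.6
red [447 254] 126 mean [ 429.7 -522.8] rect [ 429.2 -523.5] [41.4 37.2] ang 88.8
red [390 256] 56 mean [ 427.2 -327.3] rect [ 426.6 -327. ] [23.9 24.1] ang 86.7
green [376 172] 633 mean [ 730.2 -303.9] rect [ 730.5 -303.9] [110.5  76.4] ang 76.2
plate [(0.79, [561.0, 21.0])]
wipe_edge [(0.96, [576.0, -18.0]), (0.63, [521.0, 321.0])]
tray_floor [(0.86, [588.0, -65.0])]
mat [(0.9, [521.0, 346.0]), (0.64, [485.0, 597.0])]
scraper [(0.77, [517.0, 337.0]), (0.41, [738.0, -297.0])]
shard0 [(0.49, [582.0, 89.0]), (0.48, [583.0, 32.0]), (0.42, [534.0, 34.0])]
console [(0.84, [420.0, -328.0]), (0.84, [422.0, -505.0])]
plunger_top [(0.55, [439.0, -333.0]), (0.51, [430.0, -526.0]), (0.24, [718
[... 800 characters left out ...]
0.8 -475.4] [43.3 39.1] ang 58.9
green [390 272] 848 mean [ 728.3 -311.5] rect [ 728.8 -310.4] [113.9  74.2] ang 75.9
plate [(0.56, [565.0, 33.0])]
wipe_edge [(0.89, [574.0, -16.0])]
tray_floor [(0.64, [591.0, -76.0])]
mat [(0.93, [487.0, 585.0]), (0.68, [527.0, 385.0])]
scraper [(0.56, [517.0, 352.0])]
shard0 [(0.52, [524.0, 23.0]), (0.46, [588.0, 114.0]), (0.4, [516.0, 82.0])]
console [(0.95, [432.0, -513.0]), (0.78, [432.0, -327.0]), (0.53, [726.0, -309.0]), (0.18, [576.0, 27.0])]
plunger_top [(0.6, [452.0, -472.0]), (0.44, [434.0, -326.0])]
tube_rack [(0.85, [752.0, 36.0]), (0.4, [563.0, 26.0])]
specimen_jar [(0.8, [754.0, 344.0]), (0.45, [615.0, 77.0])]
tip_box [(0.64, [729.0, -312.0])]
```

Request:
{"name": "servo_tool", "arguments": {
  "motion": [
    {"delta_pos":[-397,-102,20],"rot":[0,0,1.74],"claw":1},
    {"delta_pos":[-397,-102,20],"rot":[0,0,1.74],"claw":1},
    {"delta_pos":[-397,-102,20],"rot":[0,0,1.74],"claw":1},
    {"delta_pos":[-397,-102,20],"rot":[0,0,1.74],"claw":1},
    {"delta_pos":[-397,-102,20],"rot":[0,0,1.74],"claw":1},
    {"delta_pos":[-397,-102,20],"rot":[0,0,1.74],"claw":1},
    {"delta_pos":[-397,-102,20],"rot":[0,0,1.74],"claw":1},
    {"delta_pos":[-397,-102,20],"rot":[0,0,1.74],"claw":1}
  ]
}}

```text
time: 3.07
ee_pos: [0.4543, 0.3745, 0.2226]
orientation: [0.0, 0.607, 0.795, 0.0]
force: [0.3, 1.2, -0.4]
grip_width: 0.0883
grip_force: 0.0
```

```bash
cat >> h.py <<'E'
def goal(x,y,z,yaw,o=None):
    """yaw: direction of tool y in world, deg; tool pointing down"""
    o=o or bot.observe(); r=rot(o["orientation"]); a=np.radians(yaw)
    Y=np.array([np.cos(a),np.sin(a),0]); Z=np.array([0,0,-1.]); X=np.cross(Y,Z)
    T=R.from_matrix(np.stack([X,Y,Z],1))
    print("t",round(o["time"],2),"pos",np.round(o["ee_pos"]*1000,1),"d",np.round(r.inv().apply(np.array([x,y,z])-o["ee_pos"]*1000),1),"rot",np.round((r.inv()*T).as_rotvec(),3),"F",np.round(o["force"],1),"w",round(o["grip_width"]*1000,1))
E
python3 -c "
from h import *
goal(519,336,220,-27.4)"
```

```text
t 3.07 pos [454.3 374.5 222.6] d [-54.3  52.3   2.6] rot [ 0.    -0.     0.745] F [ 0.3  1.2 -0.4] w 88.3
```

Request:
{"name": "servo_tool", "arguments": {
  "motion": [
    {"delta_pos":[-54,52,2],"rot":[0,0,0.745],"claw":1},
    {"delta_pos":[-54,52,2],"rot":[0,0,0.745],"claw":1},
    {"delta_pos":[-54,52,2],"rot":[0,0,0.745],"claw":1},
    {"delta_pos":[-54,52,2],"rot":[0,0,0.745],"claw":1},
    {"delta_pos":[-54,52,2],"rot":[0,0,0.745],"claw":1},
    {"delta_pos":[-54,52,2],"rot":[0,0,0.745],"claw":1},
    {"delta_pos":[-54,52,2],"rot":[0,0,0.745],"claw":1},
    {"delta_pos":[-54,52,2],"rot":[0,0,0.745],"claw":1}
  ]
}}

```text
time: 3.73
ee_pos: [0.5173, 0.3379, 0.2204]
orientation: [0.0, 0.852, 0.524, -0.0]
force: [-0.2, -0.3, -0.1]
grip_width: 0.0881
grip_force: 0.0
```

```bash
python3 - <<'E'
from h import *
c=bot.get_calibration("wrist"); im=bot.read_camera("wrist"); cv2.imwrite("pics/w1.png",im[:,:,::-1])
print(c["eye"],rot(c["orientation"]).as_matrix().round(2).tolist())
blobs(c,im,"orange",.076,300); blobs(c,im,"blue",.004,500)
goal(519,336,40,-27.4)
E
```

```text
[0.55590762 0.41246956 0.36645798] [[0.89, 0.43, 0.15], [-0.45, 0.84, 0.29], [-0.0, -0.32, 0.95]]
orange [282 164] 3510 mean [532.8 358. ] rect [531.6 355.4] [95.3 29.3] ang 62.5
blue [128  25] 5609 mean [454.6 534.7] rect [455.9 521.6] [ 64.3 138.6] ang 63.1
blue [275 149] 19493 mean [526.4 361.1] rect [523.6 352.7] [167.6 167.6] ang 82.0
t 3.78 pos [517.3 338.  220.5] d [ -1.    2.4 180.5] rot [-0.    0.    0.01] F [-0.3  0.5  0.6] w 88.2
```

View pics/w1.png

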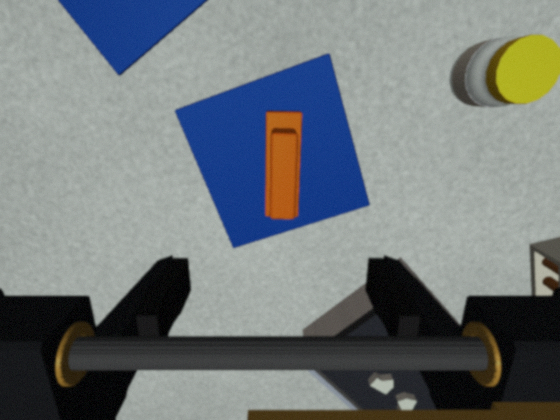

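The wrist view shows the scraper square to the fingers: rib top at about columns 271–297, rows 128–218, and the foot's far edge at row 112.

```bash
python3 - <<'E'
from h import *
c=bot.get_calibration("wrist"); im=cv2.imread("pics/w1.png")
cv2.imwrite("pics/w1c.png",cv2.resize(im[95:235,230:340],None,fx=4,fy=4,interpolation=cv2.INTER_CUBIC))
for p,z in (((272,129),.076),((297,129),.076),((272,217),.076),((296,217),.076),((266,112),.028),((303,112),.028)): print(p,(at(c,p,z)*1000).round(1))
for s in (0,1):
  pass
a=np.radians(62.5);L=np.array([np.cos(a),np.sin(a),0]);W=np.array([np.sin(a),-np.cos(a),0])
for cx,cy in ((521,334),(519,336),(523,338)):
  print(cx,cy,[proj(c,np.array([cx,cy,76])/1e3+u*.04*L+v*.012*W).round().tolist() for u in(1,-1) for v in (-1,1)],[proj(c,np.array([cx,cy,28])/1e3+u*.055*L+v*.018*W).round().tolist() for u in(1,-1) for v in (-1,1)])
E
```

```text
(272, 129) [538.6 389.5  76. ]
(297, 129) [557.6 379.9  76. ]
(272, 217) [501.9 318.2  76. ]
(296, 217) [521.9 308.1  76. ]
(266, 112) [537.9 402.8  28. ]
(303, 112) [570.2 386.5  28. ]
521 334 [[270.0, 149.0], [297.0, 150.0], [269.0, 234.0], [295.0, 234.0]] [[265.0, 127.0], [301.0, 127.0], [265.0, 229.0], [298.0, 229.0]]
519 336 [[267.0, 148.0], [294.0, 149.0], [267.0, 233.0], [292.0, 233.0]] [[262.0, 126.0], [298.0, 126.0], [262.0, 228.0], [295.0, 229.0]]
523 338 [[270.0, 144.0], [297.0, 144.0], [269.0, 230.0], [295.0, 230.0]] [[265.0, 122.0], [301.0, 122.0], [265.0, 225.0], [298.0, 226.0]]
```

View pics/w1c.png

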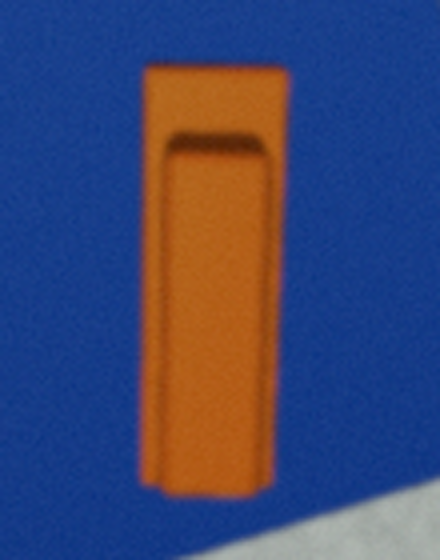

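```bash
python3 -c "
from h import *
goal(526,343,41,-27.5)"
```

```text
t 3.78 pos [517.3 338.  220.5] d [  8.5   5.5 179.5] rot [-0.     0.     0.012] F [-0.3  0.5  0.6] w 88.2
```

Request:
{"name": "servo_tool", "arguments": {
  "motion": [
    {"delta_pos":[8,5,30],"rot":[0,0,0.012],"claw":1},
    {"delta_pos":[8,5,65],"rot":[0,0,0.012],"claw":1},
    {"delta_pos":[8,5,100],"rot":[0,0,0.012],"claw":1},
    {"delta_pos":[8,5,130],"rot":[0,0,0.012],"claw":1},
    {"delta_pos":[8,5,155],"rot":[0,0,0.012],"claw":1},
    {"delta_pos":[8,5,170],"rot":[0,0,0.012],"claw":1},
    {"delta_pos":[8,5,179],"rot":[0,0,0.012],"claw":1},
    {"delta_pos":[8,5,179],"rot":[0,0,0.012],"claw":1}
  ]
}}

```text
time: 4.45
ee_pos: [0.5239, 0.3422, 0.0392]
orientation: [-0.0, 0.855, 0.518, -0.002]
force: [0.6, -0.2, 0.1]
grip_width: 0.0879
grip_force: 0.0
```

Request:
{"name": "servo_tool", "arguments": {
  "motion": [
    {"delta_pos":[0,0,0],"claw":0},
    {"delta_pos":[0,0,0],"claw":0},
    {"delta_pos":[0,0,0],"claw":0},
    {"delta_pos":[0,0,0],"claw":0},
    {"delta_pos":[0,0,0],"claw":0},
    {"delta_pos":[0,0,0],"claw":0},
    {"delta_pos":[0,0,0],"claw":0},
    {"delta_pos":[0,0,0],"claw":0}
  ]
}}

```text
schema error: expected keys delta_pos, rot, claw
```

Request:
{"name": "servo_tool", "arguments": {
  "motion": [
    {"delta_pos":[0,0,0],"rot":[0,0,0],"claw":0},
    {"delta_pos":[0,0,0],"rot":[0,0,0],"claw":0},
    {"delta_pos":[0,0,0],"rot":[0,0,0],"claw":0},
    {"delta_pos":[0,0,0],"rot":[0,0,0],"claw":0},
    {"delta_pos":[0,0,0],"rot":[0,0,0],"claw":0},
    {"delta_pos":[0,0,0],"rot":[0,0,0],"claw":0},
    {"delta_pos":[0,0,0],"rot":[0,0,0],"claw":0},
    {"delta_pos":[0,0,0],"rot":[0,0,0],"claw":0}
  ]
}}

```text
time: 5.12
ee_pos: [0.5254, 0.3428, 0.0416]
orientation: [0.0, 0.856, 0.517, 0.0]
force: [0.0, -0.0, 0.1]
grip_width: 0.0369
grip_force: 0.0
```

Request:
{"name": "servo_tool", "arguments": {
  "motion": [
    {"delta_pos":[0,0,-20],"rot":[0,0,0],"claw":0},
    {"delta_pos":[0,0,-55],"rot":[0,0,0],"claw":0},
    {"delta_pos":[0,0,-90],"rot":[0,0,0],"claw":0},
    {"delta_pos":[0,0,-120],"rot":[0,0,0],"claw":0},
    {"delta_pos":[0,0,-140],"rot":[0,0,0],"claw":0},
    {"delta_pos":[0,0,-140],"rot":[0,0,0],"claw":0}
  ]
}}

```text
time: 5.62
ee_pos: [0.5283, 0.344, 0.1875]
orientation: [0.001, 0.856, 0.517, 0.005]
force: [0.6, -0.3, 1.3]
grip_width: 0.0003
grip_force: 0.0
```

```bash
python3 - <<'E'
from h import *
c=bot.get_calibration("top"); im=bot.read_camera("top")
from functools import reduce
# white shards on the plate
a=np.radians(15.8);X=np.array([np.cos(a),np.sin(a)]);Y=np.array([-np.sin(a),np.cos(a)]);O=np.array([561.5,18.6])
hsv=cv2.cvtColor(im,cv2.COLOR_RGB2HSV); m=((hsv[...,1]<70)&(hsv[...,2]>110)).astype(np.uint8)
n,l,s,ce=cv2.connectedComponentsWithStats(m)
for i in range(1,n):
    if 5<s[i,4]<120:
        w=at(c,ce[i],.066)[:2]*1000; p=np.array([X@(w-O),Y@(w-O)])
        if abs(p[0])<80 and -40<p[1]<140: print(s[i,4],ce[i].round(1),w.round(),p.round(1))
blobs(c,im,"yellow",.036)
p=O+Y*115; print(p); goal(p[0],p[1],170,15.8-90)
q=O+Y*115; goal(q[0],q[1],60+35,15.8-90)
E
```

```text
29 [282.6 212.3] [590.  34.] [31.5  7.4]
28 [267.  215.2] [580.  90.] [37.6 63.5]
29 [284.8 228.6] [532.  28.] [-26.2  16.8]
32 [272.8 232.9] [517.  70.] [-28.4  61.9]
6 [288.  242.5] [483.  18.] [-76.3  20.5]
13 [265.2 249.4] [460.  98.] [-76.  103.9]
yellow [199 172] 157 mean [750.5 341. ] rect [751.1 341.2] [49.4 47.9] ang 0.5
yellow [311 214] 1141 mean [585.5 -68.8] rect [586.  -68.6] [156.4  96.8] ang 15.8
[530.18777159 129.25506926]
t 5.67 pos [527.  343.5 184.6] d [-188.2  102.4   14.1] rot [ 0.002 -0.006  0.811] F [ 0.1 -0.8 -0.2] w 0.8
t 5.67 pos [527.  343.5 184.6] d [-188.6  102.1   89.1] rot [ 0.002 -0.006  0.811] F [ 0.1 -0.8 -0.2] w 0.8
```

The fingers close slowly, at about 75 mm/s, so the lift came too early. I'll reopen them and check the scraper.

Request:
{"name": "servo_tool", "arguments": {
  "motion": [
    {"delta_pos":[0,0,-35],"rot":[0,0,0],"claw":1},
    {"delta_pos":[0,0,-35],"rot":[0,0,0],"claw":1},
    {"delta_pos":[0,0,-35],"rot":[0,0,0],"claw":1},
    {"delta_pos":[0,0,-35],"rot":[0,0,0],"claw":1},
    {"delta_pos":[0,0,-35],"rot":[0,0,0],"claw":1},
    {"delta_pos":[0,0,-35],"rot":[0,0,0],"claw":1},
    {"delta_pos":[0,0,-35],"rot":[0,0,0],"claw":1},
    {"delta_pos":[0,0,-35],"rot":[0,0,0],"claw":1}
  ]
}}

```text
time: 6.33
ee_pos: [0.5251, 0.3426, 0.2156]
orientation: [-0.0, 0.856, 0.517, -0.001]
force: [0.1, 0.7, -0.6]
grip_width: 0.0515
grip_force: 0.0
```

```bash
python3 - <<'E'
from h import *
c=bot.get_calibration("wrist"); im=bot.read_camera("wrist"); cv2.imwrite("pics/w2.png",im[:,:,::-1])
blobs(c,im,"orange",.076,300); blobs(c,im,"blue",.004,500)
goal(526,343,41,-27.5)
E
```

```text
orange [278 172] 3565 mean [534.1 358.6] rect [532.6 355.9] [96.2 29.3] ang 62.0
blue [120  28] 7275 mean [458.4 539.5] rect [459.  524.4] [ 73.7 156.6] ang 62.2
blue [271 157] 19513 mean [526.7 361.2] rect [523.6 352.8] [167.4 167.6] ang 82.0
t 6.38 pos [525.2 342.7 215.8] d [  0.8   0.7 174.8] rot [-0.001  0.001 -0.004] F [ 0.1 -0.1  0.5] w 56.1
```

View pics/w2.png

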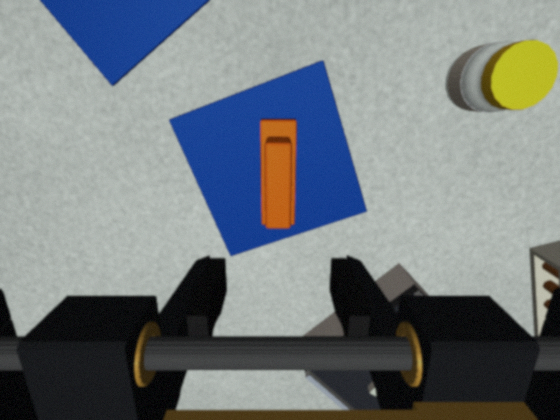

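The scraper stands unmoved on the mat at (278,172). I'll descend again and close for longer.

Request:
{"name": "servo_tool", "arguments": {
  "motion": [
    {"delta_pos":[1,1,30],"rot":[0,0,0],"claw":0.7},
    {"delta_pos":[1,1,65],"rot":[0,0,0],"claw":0.7},
    {"delta_pos":[1,1,100],"rot":[0,0,0],"claw":0.7},
    {"delta_pos":[1,1,130],"rot":[0,0,0],"claw":0.7},
    {"delta_pos":[1,1,155],"rot":[0,0,0],"claw":0.7},
    {"delta_pos":[1,1,170],"rot":[0,0,0],"claw":0.7},
    {"delta_pos":[1,1,175],"rot":[0,0,0],"claw":0.5},
    {"delta_pos":[1,1,175],"rot":[0,0,0],"claw":0}
  ]
}}

```text
time: 7.05
ee_pos: [0.5256, 0.3427, 0.0398]
orientation: [-0.0, 0.856, 0.517, -0.002]
force: [-0.8, 0.2, 0.1]
grip_width: 0.0506
grip_force: 0.0
```

Request:
{"name": "servo_tool", "arguments": {
  "motion": [
    {"delta_pos":[0,0,0],"rot":[0,0,0],"claw":0},
    {"delta_pos":[0,0,0],"rot":[0,0,0],"claw":0},
    {"delta_pos":[0,0,0],"rot":[0,0,0],"claw":0},
    {"delta_pos":[0,0,0],"rot":[0,0,0],"claw":0},
    {"delta_pos":[0,0,0],"rot":[0,0,0],"claw":0},
    {"delta_pos":[0,0,0],"rot":[0,0,0],"claw":0},
    {"delta_pos":[0,0,0],"rot":[0,0,0],"claw":0},
    {"delta_pos":[0,0,0],"rot":[0,0,0],"claw":0}
  ]
}}

```text
time: 7.72
ee_pos: [0.5275, 0.3437, 0.0429]
orientation: [0.0, 0.856, 0.517, 0.001]
force: [-1.3, -0.2, 6.0]
grip_width: 0.0238
grip_force: 29.5
```

Request:
{"name": "servo_tool", "arguments": {
  "motion": [
    {"delta_pos":[0,0,-25],"rot":[0,0,0],"claw":0},
    {"delta_pos":[0,0,-60],"rot":[0,0,0],"claw":0},
    {"delta_pos":[0,0,-95],"rot":[0,0,0],"claw":0},
    {"delta_pos":[0,0,-120],"rot":[0,0,0],"claw":0},
    {"delta_pos":[0,0,-120],"rot":[0,0,0],"claw":0}
  ]
}}

```text
time: 8.13
ee_pos: [0.5301, 0.3446, 0.1683]
orientation: [0.001, 0.856, 0.517, 0.005]
force: [1.5, 0.5, -1.1]
grip_width: 0.0239
grip_force: 29.5
```

```bash
python3 - <<'E'
from h import *
a=np.radians(15.8);X=np.array([np.cos(a),np.sin(a)]);Y=np.array([-np.sin(a),np.cos(a)]);O=np.array([561.5,18.6])
p=O+Y*117+X*4; goal(p[0],p[1],165,15.8-90)
E
```

```text
t 8.13 pos [530.1 344.6 168.3] d [-186.4  101.8    2.5] rot [ 0.003 -0.011  0.811] F [ 1.5  0.5 -1.1] w 23.9
```

Request:
{"name": "servo_tool", "arguments": {
  "motion": [
    {"delta_pos":[-27,15,0],"rot":[0,0,0.11],"claw":0},
    {"delta_pos":[-53,29,0],"rot":[0,0,0.22],"claw":0},
    {"delta_pos":[-80,44,0],"rot":[0,0,0.33],"claw":0},
    {"delta_pos":[-106,58,0],"rot":[0,0,0.44],"claw":0},
    {"delta_pos":[-133,73,0],"rot":[0,0,0.55],"claw":0},
    {"delta_pos":[-160,88,0],"rot":[0,0,0.66],"claw":0},
    {"delta_pos":[-178,98,0],"rot":[0,0,0.75],"claw":0},
    {"delta_pos":[-184,102,0],"rot":[0,0,0.8],"claw":0}
  ]
}}

```text
time: 8.8
ee_pos: [0.5306, 0.1298, 0.1601]
orientation: [0.0, 0.99, 0.139, -0.001]
force: [0.3, 1.1, -2.2]
grip_width: 0.024
grip_force: 29.5
```

```bash
python3 - <<'E'
from h import *
a=np.radians(15.8);X=np.array([np.cos(a),np.sin(a)]);Y=np.array([-np.sin(a),np.cos(a)]);O=np.array([561.5,18.6])
c=bot.get_calibration("wrist"); im=bot.read_camera("wrist"); cv2.imwrite("pics/w3.png",im[:,:,::-1])
p=O+Y*117+X*4; goal(p[0],p[1],100,15.8-90)
print(bot.observe()["q"].round(2))
E
```

```text
t 8.85 pos [530.9 129.8 160.2] d [ 3.3 -1.7 60.2] rot [0.001 0.002 0.002] F [ 0.5 -1.2 -2. ] w 24.3
[ 0.02  0.2   1.75 -0.    1.19  1.32]
```

View pics/w3.png

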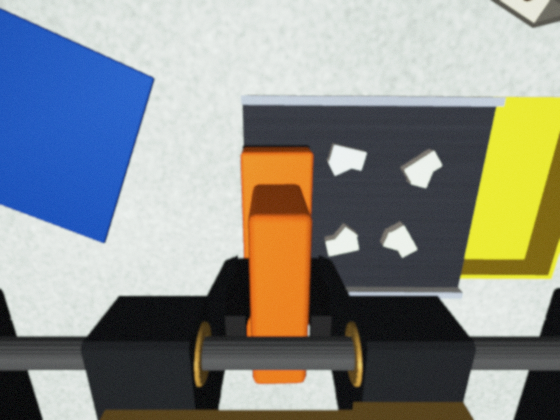

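The scraper is held square to the plate. The shards are at (347,159), (421,168), (342,241) and (400,239), clear of the scraper's area.

```bash
python3 - <<'E'
from h import *
a=np.radians(15.8);X=np.array([np.cos(a),np.sin(a)]);Y=np.array([-np.sin(a),np.cos(a)]);O=np.array([561.5,18.6])
c=bot.get_calibration("wrist"); o=bot.observe()["ee_pos"]*1000
P=lambda px,z:(lambda w:np.array([X@(w-O),Y@(w-O)]).round(1))(at(c,px,z)[:2]*1000)
print("tcp",np.array([X@(o[:2]-O),Y@(o[:2]-O)]).round(1))
for n,px,z in (("lipfarL",(243,97),.068),("lipfarR",(505,98),.068),("lipfar in",(370,105),.068),("lipnear out",(400,291),.068),("edge",(497,105),.06),("edge",(462,288),.06),("foot far L",(243,149),.147),("foot far R",(313,149),.147),("s",(347,159),.066),("s",(421,168),.066),("s",(342,241),.066),("s",(400,239),.066)): print(n,P(px,z))
E
```

```text
tcp [  0.8 115.3]
lipfarL [ 83.3 138. ]
lipfarR [ 83. -40.]
lipfar in [78.3 51.3]
lipnear out [-69.   12.8]
edge [ 78.2 -40.6]
edge [-71.1 -43.1]
foot far L [ 60.7 130.9]
foot far R [60.7 97.5]
s [40.7 64. ]
s [34.2  9.3]
s [-24.6  63.4]
s [-22.8  17.8]
```

Request:
{"name": "servo_tool", "arguments": {
  "motion": [
    {"delta_pos":[2,0,15],"rot":[0,0,0],"claw":0},
    {"delta_pos":[2,0,30],"rot":[0,0,0],"claw":0},
    {"delta_pos":[2,0,45],"rot":[0,0,0],"claw":0},
    {"delta_pos":[2,0,55],"rot":[0,0,0],"claw":0},
    {"delta_pos":[2,0,58],"rot":[0,0,0],"claw":0},
    {"delta_pos":[2,0,59],"rot":[0,0,0],"claw":0},
    {"delta_pos":[2,0,60],"rot":[0,0,0],"claw":0},
    {"delta_pos":[2,0,60],"rot":[0,0,0],"claw":0}
  ]
}}

```text
time: 9.52
ee_pos: [0.5337, 0.1336, 0.102]
orientation: [0.0, 0.99, 0.143, 0.0]
force: [-0.0, 0.0, -2.5]
grip_width: 0.0239
grip_force: 29.5
```

Request:
{"name": "servo_tool", "arguments": {
  "motion": [
    {"delta_pos":[0,0,0.5],"rot":[0,0,0],"claw":0},
    {"delta_pos":[0,0,1],"rot":[0,0,0],"claw":0},
    {"delta_pos":[0,0,1],"rot":[0,0,0],"claw":0}
  ]
}}

```text
time: 9.77
ee_pos: [0.5336, 0.1335, 0.1009]
orientation: [0.0, 0.99, 0.143, 0.0]
force: [-0.1, 0.2, -1.1]
grip_width: 0.024
grip_force: 29.5
```

Request:
{"name": "servo_tool", "arguments": {
  "motion": [
    {"delta_pos":[0,0,0.5],"rot":[0,0,0],"claw":0},
    {"delta_pos":[0,0,1],"rot":[0,0,0],"claw":0},
    {"delta_pos":[0,0,1.5],"rot":[0,0,0],"claw":0}
  ]
}}

```text
time: 10.02
ee_pos: [0.5334, 0.1334, 0.099]
orientation: [0.0, 0.99, 0.143, 0.0]
force: [0.4, 0.2, -2.4]
grip_width: 0.024
grip_force: 29.5
```

```bash
python3 - <<'E'
from h import *
O=np.array([561.5,18.6]);a=np.radians(15.8);Y=np.array([-np.sin(a),np.cos(a)]);X=np.array([np.cos(a),np.sin(a)])
o=bot.observe(); w=o["ee_pos"][:2]*1000-O; print(X@w,Y@w,o["force"].round(2),o["ee_pos"]*1000)
p=O+Y*-40+X*3; goal(p[0],p[1],97,15.8-90)
E
```

```text
4.169234102490666 118.11808007026437 [ 0.4   0.23 -2.38] [533.35049205 133.3905421   99.00064485]
t 10.02 pos [533.4 133.4  99. ] d [ -2.9 158.1   2. ] rot [ 0.    -0.     0.011] F [ 0.4  0.2 -2.4] w 24.0
```

Request:
{"name": "servo_tool", "arguments": {
  "motion": [
    {"delta_pos":[0,0,0.5],"rot":[0,0,0.006],"claw":0},
    {"delta_pos":[0,0,1],"rot":[0,0,0.011],"claw":0},
    {"delta_pos":[0,0,1.2],"rot":[0,0,0.011],"claw":0}
  ]
}}

```text
time: 10.27
ee_pos: [0.5337, 0.1336, 0.0988]
orientation: [0.0, 0.991, 0.137, 0.0]
force: [-3.5, 0.8, 7.6]
grip_width: 0.024
grip_force: 29.5
```

Request:
{"name": "servo_tool", "arguments": {
  "motion": [
    {"delta_pos":[0,0,0.5],"rot":[0,0,0],"claw":0},
    {"delta_pos":[0,0,1],"rot":[0,0,0],"claw":0},
    {"delta_pos":[0,0,1],"rot":[0,0,0],"claw":0}
  ]
}}

```text
time: 10.52
ee_pos: [0.5336, 0.1341, 0.0983]
orientation: [-0.0, 0.991, 0.138, 0.0]
force: [-5.9, 2.1, 11.9]
grip_width: 0.0237
grip_force: 29.8
```

Request:
{"name": "servo_tool", "arguments": {
  "motion": [
    {"delta_pos":[0,5,0],"rot":[0,0,0],"claw":0},
    {"delta_pos":[0,13,0],"rot":[0,0,0],"claw":0},
    {"delta_pos":[0,23,0],"rot":[0,0,0],"claw":0},
    {"delta_pos":[0,33,0],"rot":[0,0,0],"claw":0},
    {"delta_pos":[0,43,0],"rot":[0,0,0],"claw":0},
    {"delta_pos":[0,53,0],"rot":[0,0,0],"claw":0},
    {"delta_pos":[0,63,0],"rot":[0,0,0],"claw":0},
    {"delta_pos":[0,70,0],"rot":[0,0,0],"claw":0}
  ]
}}

```text
time: 11.18
ee_pos: [0.5538, 0.0665, 0.0984]
orientation: [-0.001, 0.991, 0.137, 0.002]
force: [-1.1, 5.8, 8.4]
grip_width: 0.0241
grip_force: 29.9
```

```bash
python3 - <<'E'
from h import *
O=np.array([561.5,18.6]);a=np.radians(15.8);Y=np.array([-np.sin(a),np.cos(a)]);X=np.array([np.cos(a),np.sin(a)])
im=bot.read_camera("wrist"); cv2.imwrite("pics/w4.png",im[:,:,::-1])
o=bot.observe(); w=o["ee_pos"][:2]*1000-O; print(X@w,Y@w)
p=O+Y*-40+X*4; goal(p[0],p[1],97,15.8-90)
E
```

```text
5.606824146778265 47.0442705163979
t 11.23 pos [554.1  65.4  98.4] d [-1.5 87.   1.4] rot [ 0.    -0.003 -0.001] F [-1.3  2.1  7.2] w 23.5
```

View pics/w4.png

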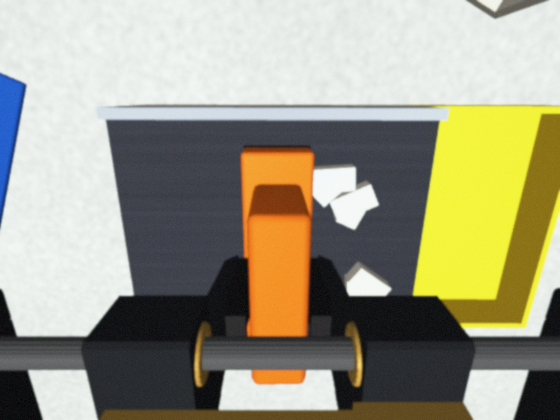

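The shards are gathered ahead of the scraper, with none left behind it.

Request:
{"name": "servo_tool", "arguments": {
  "motion": [
    {"delta_pos":[-1,6,0],"rot":[0,0,0],"claw":0},
    {"delta_pos":[-1,14,0],"rot":[0,0,0],"claw":0},
    {"delta_pos":[-1,23,0],"rot":[0,0,0],"claw":0},
    {"delta_pos":[-1,32,0],"rot":[0,0,0],"claw":0},
    {"delta_pos":[-1,41,0],"rot":[0,0,0],"claw":0},
    {"delta_pos":[-1,50,0],"rot":[0,0,0],"claw":0},
    {"delta_pos":[-1,58,0],"rot":[0,0,0],"claw":0},
    {"delta_pos":[-1,65,0],"rot":[0,0,0],"claw":0}
  ]
}}

```text
time: 11.9
ee_pos: [0.5704, 0.0039, 0.0984]
orientation: [-0.001, 0.991, 0.137, 0.001]
force: [-1.0, 5.4, 8.2]
grip_width: 0.0238
grip_force: 29.9
```

Request:
{"name": "servo_tool", "arguments": {
  "motion": [
    {"delta_pos":[0,6,0],"rot":[0,0,0],"claw":0},
    {"delta_pos":[0,11,0],"rot":[0,0,0],"claw":0},
    {"delta_pos":[0,16,0],"rot":[0,0,0],"claw":0},
    {"delta_pos":[0,20,0],"rot":[0,0,0],"claw":0},
    {"delta_pos":[0,22,0],"rot":[0,0,0],"claw":0},
    {"delta_pos":[0,22,-10],"rot":[0,0,0],"claw":0},
    {"delta_pos":[0,10,-40],"rot":[0,0,0],"claw":0},
    {"delta_pos":[0,-20,-70],"rot":[0,0,0],"claw":0}
  ]
}}

```text
time: 12.57
ee_pos: [0.5634, 0.0198, 0.1661]
orientation: [0.0, 0.991, 0.136, -0.001]
force: [1.7, 0.9, -0.0]
grip_width: 0.0236
grip_force: 29.8
```

Request:
{"name": "servo_tool", "arguments": {
  "motion": [
    {"delta_pos":[0,-35,-5],"rot":[0,0,0],"claw":0},
    {"delta_pos":[0,-60,-5],"rot":[0,0,0],"claw":0},
    {"delta_pos":[0,-60,-5],"rot":[0,0,0],"claw":0}
  ]
}}

```text
time: 12.82
ee_pos: [0.5463, 0.0836, 0.1725]
orientation: [-0.001, 0.99, 0.139, 0.001]
force: [-0.5, 0.7, -1.9]
grip_width: 0.0236
grip_force: 29.8
```

```bash
python3 - <<'E'
from h import *
a=bot.read_camera("wrist");b=bot.read_camera("side")[180:300,190:370]
cv2.imwrite("pics/w5.png",np.hstack([a[:,100:],cv2.resize(b,None,fx=1.85,fy=3.5)])[:,:,::-1][:600,:800])
goal(521,349,165,-27.5)
E
```

```text
t 12.92 pos [547.2  80.5 171.6] d [  48.5 -265.4    6.5] rot [ 0.001  0.    -0.813] F [ 0.3 -0.6 -0.5] w 23.7
```

View pics/w5.png

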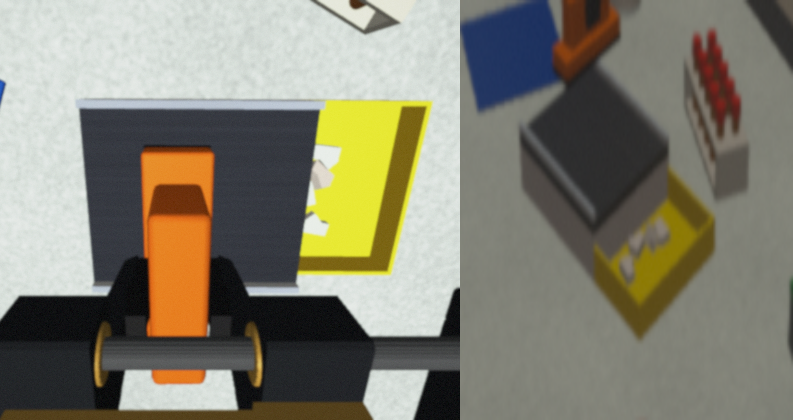

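All four shards lie in the tray by the plate's edge and the plate is clear. Next I'll take the scraper back to the mat.

Request:
{"name": "servo_tool", "arguments": {
  "motion": [
    {"delta_pos":[4,-20,0],"rot":[0,0,-0.08],"claw":0},
    {"delta_pos":[11,-60,0],"rot":[0,0,-0.19],"claw":0},
    {"delta_pos":[18,-100,0],"rot":[0,0,-0.3],"claw":0},
    {"delta_pos":[26,-140,0],"rot":[0,0,-0.42],"claw":0},
    {"delta_pos":[33,-180,0],"rot":[0,0,-0.53],"claw":0},
    {"delta_pos":[40,-220,0],"rot":[0,0,-0.64],"claw":0},
    {"delta_pos":[46,-250,0],"rot":[0,0,-0.74],"claw":0},
    {"delta_pos":[48,-265,0],"rot":[0,0,-0.81],"claw":0}
  ]
}}

```text
time: 13.58
ee_pos: [0.5214, 0.3503, 0.1709]
orientation: [-0.0, 0.855, 0.519, 0.0]
force: [0.3, -0.1, -1.1]
grip_width: 0.0238
grip_force: 29.8
```

Request:
{"name": "servo_tool", "arguments": {
  "motion": [
    {"delta_pos":[0,0,25],"rot":[0,0,0],"claw":0},
    {"delta_pos":[0,0,50],"rot":[0,0,0],"claw":0},
    {"delta_pos":[0,0,75],"rot":[0,0,0],"claw":0},
    {"delta_pos":[0,0,95],"rot":[0,0,0],"claw":0},
    {"delta_pos":[0,0,105],"rot":[0,0,0],"claw":0},
    {"delta_pos":[0,0,112],"rot":[0,0,0],"claw":0},
    {"delta_pos":[0,0,115],"rot":[0,0,0],"claw":0},
    {"delta_pos":[0,0,115],"rot":[0,0,0],"claw":0}
  ]
}}

```text
time: 14.25
ee_pos: [0.522, 0.3474, 0.0563]
orientation: [0.0, 0.856, 0.516, 0.0]
force: [-0.8, -0.0, -1.8]
grip_width: 0.0237
grip_force: 29.8
```

```bash
python3 -c "
from h import *
goal(521,349,43,-27.5)"
```

```text
t 14.25 pos [522.  347.4  56.3] d [ 0.9 -1.7 13.3] rot [ 0.     0.    -0.006] F [-0.8 -0.  -1.8] w 23.7
```

Request:
{"name": "servo_tool", "arguments": {
  "motion": [
    {"delta_pos":[0,0,4],"rot":[0,0,0],"claw":0},
    {"delta_pos":[0,0,7],"rot":[0,0,0],"claw":0},
    {"delta_pos":[0,0,10],"rot":[0,0,0],"claw":0},
    {"delta_pos":[0,0,12],"rot":[0,0,0],"claw":0},
    {"delta_pos":[0,0,12],"rot":[0,0,0],"claw":0}
  ]
}}

```text
time: 14.67
ee_pos: [0.5213, 0.3477, 0.0439]
orientation: [-0.0, 0.856, 0.517, -0.0]
force: [0.1, -0.2, -2.2]
grip_width: 0.0237
grip_force: 29.8
```

Request:
{"name": "servo_tool", "arguments": {
  "motion": [
    {"delta_pos":[0,0,0.7],"rot":[0,0,0],"claw":0},
    {"delta_pos":[0,0,1.4],"rot":[0,0,0],"claw":0},
    {"delta_pos":[0,0,1.4],"rot":[0,0,0],"claw":0}
  ]
}}

```text
time: 14.92
ee_pos: [0.5215, 0.3478, 0.0428]
orientation: [-0.0, 0.856, 0.517, 0.0]
force: [0.2, 0.4, -1.2]
grip_width: 0.0239
grip_force: 29.8
```

Within about a millimetre of the mat.

Request:
{"name": "servo_tool", "arguments": {
  "motion": [
    {"delta_pos":[0,0,0.6],"rot":[0,0,0],"claw":0},
    {"delta_pos":[0,0,1],"rot":[0,0,0],"claw":0},
    {"delta_pos":[0,0,1],"rot":[0,0,0],"claw":0}
  ]
}}

```text
time: 15.17
ee_pos: [0.5216, 0.3479, 0.0424]
orientation: [0.0, 0.856, 0.517, 0.0]
force: [-2.8, -1.8, 3.9]
grip_width: 0.0238
grip_force: 29.8
```

Request:
{"name": "servo_tool", "arguments": {
  "motion": [
    {"delta_pos":[0,0,0],"rot":[0,0,0],"claw":0.7},
    {"delta_pos":[0,0,0],"rot":[0,0,0],"claw":0.7},
    {"delta_pos":[0,0,0],"rot":[0,0,0],"claw":0.7},
    {"delta_pos":[0,0,0],"rot":[0,0,0],"claw":0.7},
    {"delta_pos":[0,0,0],"rot":[0,0,0],"claw":0.7},
    {"delta_pos":[0,0,0],"rot":[0,0,0],"claw":0.7}
  ]
}}

```text
time: 15.67
ee_pos: [0.5215, 0.3477, 0.0418]
orientation: [0.0, 0.856, 0.517, -0.0]
force: [-0.4, -0.9, 1.0]
grip_width: 0.0608
grip_force: 0.0
```

Request:
{"name": "servo_tool", "arguments": {
  "motion": [
    {"delta_pos":[0,0,-20],"rot":[0,0,0],"claw":0.7},
    {"delta_pos":[0,0,-50],"rot":[0,0,0],"claw":0.7},
    {"delta_pos":[0,0,-80],"rot":[0,0,0],"claw":0.7},
    {"delta_pos":[0,0,-120],"rot":[0,0,0],"claw":0.5},
    {"delta_pos":[0,0,-155],"rot":[0,0,0],"claw":0},
    {"delta_pos":[0,0,-160],"rot":[0,0,0],"claw":0},
    {"delta_pos":[0,0,-160],"rot":[0,0,0],"claw":0}
  ]
}}

```text
time: 16.25
ee_pos: [0.5234, 0.3486, 0.2057]
orientation: [0.001, 0.856, 0.517, 0.004]
force: [0.1, -0.4, -0.2]
grip_width: 0.0372
grip_force: 0.0
```

```bash
python3 - <<'E'
from h import *
c=bot.get_calibration("wrist"); im=bot.read_camera("wrist"); cv2.imwrite("pics/w6.png",im[:,:,::-1])
blobs(c,im,"orange",.076,300); blobs(c,im,"blue",.004,500)
goal(427,-325,200,-90)
E
```

```text
orange [275 180] 3733 mean [529.4 362.3] rect [527.9 359.6] [96.7 29.2] ang 62.1
blue [120  30] 8448 mean [460.3 541.4] rect [460.8 525.7] [ 77.3 164.7] ang 62.3
blue [275 164] 20125 mean [527.8 360.9] rect [523.6 352.8] [167.5 167.6] ang 82.0
t 16.3 pos [522.  348.  202.9] d [-639.7  229.7    2. ] rot [ 0.    -0.003  1.086] F [ 0.   0.4 -0.2] w 33.1
```

View pics/w6.png

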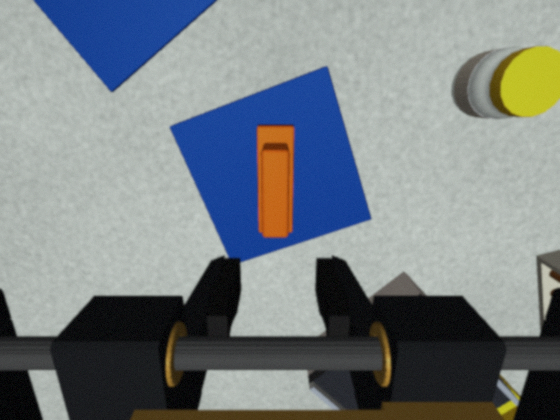

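The scraper stands upright on the mat, released, at (275,180). Now I'll go to the small console's plunger.

Request:
{"name": "servo_tool", "arguments": {
  "motion": [
    {"delta_pos":[-38,14,0],"rot":[0,0,0.06],"claw":0},
    {"delta_pos":[-76,27,0],"rot":[0,0,0.13],"claw":0},
    {"delta_pos":[-114,41,0],"rot":[0,0,0.19],"claw":0},
    {"delta_pos":[-152,54,0],"rot":[0,0,0.26],"claw":0},
    {"delta_pos":[-190,68,0],"rot":[0,0,0.32],"claw":0},
    {"delta_pos":[-228,82,0],"rot":[0,0,0.39],"claw":0},
    {"delta_pos":[-266,95,0],"rot":[0,0,0.45],"claw":0},
    {"delta_pos":[-304,109,0],"rot":[0,0,0.52],"claw":0}
  ]
}}

```text
time: 16.97
ee_pos: [0.4739, 0.0267, 0.1994]
orientation: [-0.001, 0.961, 0.278, -0.002]
force: [1.1, -1.0, -0.1]
grip_width: 0.0001
grip_force: 0.0
```

```bash
python3 -c "
from h import *
goal(427,-325,200,-90)"
```

```text
t 16.97 pos [473.9  26.7 199.4] d [-227.4  272.3   -0.7] rot [-0.002  0.004  0.563] F [ 1.1 -1.  -0.1] w 0.1
```

Request:
{"name": "servo_tool", "arguments": {
  "motion": [
    {"delta_pos":[-25,31,0],"rot":[0,0,0.07],"claw":0},
    {"delta_pos":[-51,61,0],"rot":[0,0,0.14],"claw":0},
    {"delta_pos":[-76,92,0],"rot":[0,0,0.21],"claw":0},
    {"delta_pos":[-102,122,0],"rot":[0,0,0.28],"claw":0},
    {"delta_pos":[-127,153,0],"rot":[0,0,0.35],"claw":0},
    {"delta_pos":[-153,183,0],"rot":[0,0,0.42],"claw":0},
    {"delta_pos":[-178,214,0],"rot":[0,0,0.5],"claw":0},
    {"delta_pos":[-195,234,0],"rot":[0,0,0.56],"claw":0}
  ]
}}

```text
time: 17.63
ee_pos: [0.4352, -0.2765, 0.1994]
orientation: [-0.001, 1.0, -0.0, -0.001]
force: [0.3, 0.3, 1.0]
grip_width: 0.0006
grip_force: 0.0
```

```bash
python3 - <<'E'
from h import *
c=bot.get_calibration("wrist"); im=bot.read_camera("wrist"); cv2.imwrite("pics/w7.png",im[:,:,::-1])
blobs(c,im,"red",.1,100)
goal(427,-328,125,-90)
E
```

```text
red [339 213] 1084 mean [ 431.1 -325.6] rect [ 430.8 -325.8] [29.5 29.1] ang 2.4
t 17.68 pos [ 434.8 -279.9  199.5] d [-7.3 48.1 74.6] rot [ 0.     0.003 -0.005] F [-1.7 -2.6  0.4] w 0.4
```

Request:
{"name": "servo_tool", "arguments": {
  "motion": [
    {"delta_pos":[-3,20,0],"rot":[0,0,0],"claw":0},
    {"delta_pos":[-6,40,15],"rot":[0,0,0],"claw":0},
    {"delta_pos":[-6,46,40],"rot":[0,0,0],"claw":0},
    {"delta_pos":[-6,46,65],"rot":[0,0,0],"claw":0},
    {"delta_pos":[-6,46,80],"rot":[0,0,0],"claw":0},
    {"delta_pos":[-6,46,88],"rot":[0,0,0],"claw":0},
    {"delta_pos":[-6,46,88],"rot":[0,0,0],"claw":0}
  ]
}}

```text
time: 18.27
ee_pos: [0.4295, -0.3178, 0.1101]
orientation: [-0.003, 1.0, 0.003, -0.002]
force: [0.0, -0.1, 0.2]
grip_width: 0.0004
grip_force: 0.0
```

```bash
python3 -c "
from h import *
goal(428,-328,100,-90)"
```

```text
t 18.27 pos [ 429.5 -317.8  110.1] d [-1.5 10.2 10. ] rot [-0.005  0.005  0.006] F [ 0.  -0.1  0.2] w 0.4
```

Request:
{"name": "servo_tool", "arguments": {
  "motion": [
    {"delta_pos":[-1,10,0],"rot":[0,0,0],"claw":0},
    {"delta_pos":[-1,10,2],"rot":[0,0,0],"claw":0},
    {"delta_pos":[-1,10,6],"rot":[0,0,0],"claw":0},
    {"delta_pos":[-1,10,9],"rot":[0,0,0],"claw":0},
    {"delta_pos":[-1,10,12],"rot":[0,0,0],"claw":0},
    {"delta_pos":[-1,10,14],"rot":[0,0,0],"claw":0}
  ]
}}

```text
time: 18.77
ee_pos: [0.4304, -0.33, 0.0998]
orientation: [0.0, 1.0, 0.003, 0.0]
force: [-0.2, 0.1, 1.5]
grip_width: 0.0003
grip_force: 0.9
```

Touching the head at the expected height. Pressing on.

Request:
{"name": "servo_tool", "arguments": {
  "motion": [
    {"delta_pos":[0,0,3],"rot":[0,0,0],"claw":0},
    {"delta_pos":[0,0,6],"rot":[0,0,0],"claw":0},
    {"delta_pos":[0,0,9],"rot":[0,0,0],"claw":0},
    {"delta_pos":[0,0,11],"rot":[0,0,0],"claw":0},
    {"delta_pos":[0,0,11],"rot":[0,0,0],"claw":0}
  ]
}}

```text
time: 19.18
ee_pos: [0.4305, -0.3301, 0.0887]
orientation: [0.0, 1.0, 0.003, 0.0]
force: [-0.2, 0.9, 4.8]
grip_width: 0.0003
grip_force: 2.5
```

Request:
{"name": "servo_tool", "arguments": {
  "motion": [
    {"delta_pos":[0,0,1],"rot":[0,0,0],"claw":0},
    {"delta_pos":[0,0,2],"rot":[0,0,0],"claw":0},
    {"delta_pos":[0,0,2],"rot":[0,0,0],"claw":0}
  ]
}}

```text
time: 19.43
ee_pos: [0.4306, -0.3302, 0.0883]
orientation: [0.0, 1.0, 0.003, -0.0]
force: [-4.0, 3.3, 13.9]
grip_width: 0.0008
grip_force: 7.2
```

The force jumped to 14 N at 88 mm, so the plunger is on its stop. Retracting.

Request:
{"name": "servo_tool", "arguments": {
  "motion": [
    {"delta_pos":[0,0,0],"rot":[0,0,0],"claw":0},
    {"delta_pos":[0,0,-10],"rot":[0,0,0],"claw":0},
    {"delta_pos":[0,0,-30],"rot":[0,0,0],"claw":0},
    {"delta_pos":[0,0,-60],"rot":[0,0,0],"claw":0},
    {"delta_pos":[0,0,-90],"rot":[0,0,0],"claw":0},
    {"delta_pos":[0,0,-110],"rot":[0,0,0],"claw":0},
    {"delta_pos":[0,0,-110],"rot":[0,0,0],"claw":0},
    {"delta_pos":[0,0,-110],"rot":[0,0,0],"claw":0}
  ]
}}

```text
time: 20.1
ee_pos: [0.4308, -0.3306, 0.1978]
orientation: [0.001, 1.0, 0.003, 0.001]
force: [-0.8, -0.2, 0.2]
grip_width: 0.0007
grip_force: 0.0
```

```bash
python3 - <<'E'
from h import *
a=bot.read_camera("top")[140:280,150:460]; b=bot.read_camera("side")[150:360,180:440]
cv2.imwrite("pics/end.png",np.vstack([cv2.resize(a,(620,280)),cv2.resize(b,(620,320))])[:,:,::-1])
E
```

```text
(no output)
```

View pics/end.png

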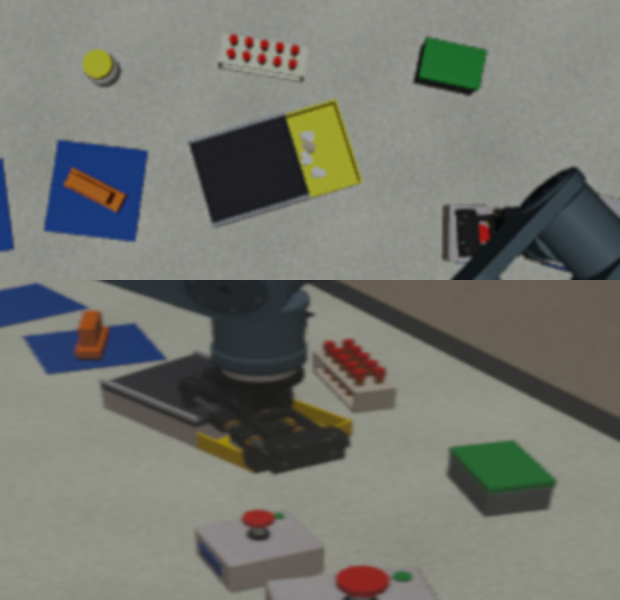

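The final view shows a clear plate with all the shards in the tray at about (310,150). The scraper is upright on its mat, the plunger is up, and the bystanders are in place.

```bash
python3 -c "
from cell import bot
print(bot.finish_job())"
```

```text
the job is handed in; nothing more can be done
None
```

The job is handed in, with all four shards in the tray, the scraper back on its mat, and the plunger pressed to its stop and released; the result of the judging was not shown.

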